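# Open the filter bay of the suction pump

## Robot

A 7-joint arm with a two-finger parallel gripper is mounted at the origin on the work surface. World frame = base frame: x ahead of the robot, y to its left, z up, the work surface at z = 0. Lengths are in m, angles in rad, forces in N, time in s.
With the tool pointing down it reaches from about 0.425 to 1.025 m from the base axis. Payload 9.4 kg.
Tool frame: the origin (TCP) lies midway between the tips of the shut fingers; the grasp point (between the pads) lies behind it (r.hold_point_z is the y of the grasp point in the tool frame, in m); y points along the fingers, x is the direction in which the jaws open and shut, and the axes are right-handed (so a half turn about y gives the same grasp; the last joint's range is limited). The gripper opens to 93 mm and grips with 3 to 60 N. Pads are 15 mm wide; open, the fingers measure 128 mm over their backs; the gripper's body (75 mm by 188 mm) begins 65 mm behind the grasp point.
Start: joints at [1.059, 0.599, -0.003, 1.599, 0.002, 0.943, -0.08], TCP at [0.305, -0.658, 0.219] pointing down, gripper open.
Joint ranges: [-2.57, 2.57], [-0.35, 1.97], [-1.29, 1.29], [0.11, 2.56], [-1.05, 4.19], [0.11, 1.86], [-2.63, 2.63]. Speed limits (rad/s): [2.22, 2.22, 3.01, 3.01, 3.14, 3.14, 3.14].

## Interface

Orientations are given as a rotation vector (axis times angle).
In Python, from workcell import monitor, optics, order, finder, r gives the robot as it stands.
- The arm moves only by the tool apply_moves, never from a script. Its argument "moves" is a list of rows, each an object with "travel": the shift along the world's x, y, z in units of 40 mm (1.0 is 40 mm), a list of three; "twist": the turn, a rotation vector about the world's x, y, z in units of 6 degrees (1.0 is 6 degrees), a list of three. A call has 1 to 8 rows; each row is the pose to reach, as a shift and turn from the pose commanded when the call began; what a row does not reach only later rows make up. A row lasts 1/10 s, in which the tool goes at most 50 mm and 8.59 degrees, less where a joint would pass 70% of its speed; a pose out of reach is approached as far as the arm can. A call with a gripper value outside its range is refused whole. "fingers" is the opening, from 0 (shut) to 1 (fully open), set as the call begins (left out, the last holds). The fingers move at their own pace and stop on an object; "squeeze" is the grip in N (left out, the last holds). Time passes only in rows, so rows that repeat a pose let the fingers close. It gives the time, the measured TCP pose, the force and the opening at its end, in the units of the state.
- monitor.read_state(): the state, without advancing time (a new reading comes with each control period).
- optics.camera(name): name is "scene" or "top" or "wrist"; returns the picture (420x560x3 uint8, red, green, blue); there is no depth.
- optics.camera_params(name): a dict with "fx", "fy", "cx", "cy" (pixels), "R" (3x3) and "t" (3): a world point X has camera coordinates R X + t. Camera axes: x right, y down, z forward; pixel columns grow to the right and rows downward; lengths in m; the calibration is good to about 2 mm. A picture is of the moment at which its call begins: read the wrist's pose just before it. camera_params takes no time and is no camera call; for the wrist camera it gives the pose at the moment of the call.
- order.close_job(): hands the job in, once; it reports no verdict.
Trained networks look in the newest picture that a camera, given by its name, has taken for a name from the list of things; names that differ only in an ending like _2 or _b are one class to them, and where a whole thing is asked for, a point or a joint stands for the part that bears it (a point fixed in the world has none). Each returns a list of dicts, best first, with "confidence" (0 to 1); they miss things now and then, are a little off and sometimes report something else, mostly with a low value. They report only what shows in the picture. A call takes as long as a camera call.
- finder.look_for(camera, thing): "centre" ([row, column] in pixels, amid what is visible of it).
- finder.masks_of(camera, thing): "mask" (420x560 bool, what is visible of it) and "centre" ([row, column] in pixels, amid what is visible of it).
- finder.landmark_of(camera, thing): "centre" ([row, column] in pixels: a listed point, or the origin of a listed thing).
The state is a dict: "clock": time; "qpos": joint angles; "qvel": joint speeds; "tau": joint torques, N m; "ee_pos": TCP position; "ee_rot": TCP orientation; "wrist_force": force on the tool from outside, world axes, zero at the start; "torque": the same for the moment, N m; "finger_gap": finger opening in m.
Only numpy, scipy, OpenCV 4.12 (cv2) and the standard library are available. Lean on these libraries where they do the work, as an engineer would, in place of code of your own. Each camera call takes 0.05 s, during which the arm holds its last target. There are 200 camera calls.

## Task

Open the filter bay on top of the suction pump so that its filter can be changed: with the fingertips, press the orange snap tab down into the deck and, while it is down, push the released blue cover straight off its seat, away from the tab, until the whole filter well lies open and the cover rests flat on the rear deck of the pump. Only press and push: do not lift, tip or carry the cover, and leave the tip box, well plate, tube rack and tube where they stand.

Things in the scene. Friction and masses are not known exactly. Their poses are not given: they have to be found in the camera images.
- pump: white bench suction pump, fixed, axes: x the way the cover slides off, y to the left, z up. Origin on the table under the centre of the filter seat; housing x -105 (front panel) to +168, y -100 to +100 mm; flat deck top 100 mm above the table. A carrier on its right side (-y) holds a collecting bottle
- seat (a point): centre of the filter seat, at deck height, axes as the pump. Under the cover the filter well, a hole in the deck 30 mm deep, spans x -36 to +36, y -32 to +32 mm from here; the filter's top is 9 mm below the deck. Between the well and x = -78 mm the tab sits in a gap 46 mm wide (64 mm beside the tooth)
- rear_rim (a point): middle of the inner edge of the grey rim, 6 mm high, across the pump's rear end, 158 mm along x from the seat centre, at deck height: it stops the cover. Grey guide rails, 5 mm high, 109 mm apart, lead there from the seat. Claws on them, 7.5 mm high, ending 30 mm past the seat centre, reach in over the cover's flanges and hold it down; past them it lies free on the flat deck
- tab_pad (a point): centre of the top of the snap tab's orange ribbed pad, 42 mm wide (y), 22 mm long (x), 64.5 mm before the seat centre; 9 mm above the deck when free, flush when fully in; its far edge is 2 mm from the cover's near wall. The tab's tooth, equally high, 6 mm long, stands 2 mm behind that wall, inside the cover, and blocks it. Nothing beside the pad stands above the deck
- tab (a joint): how far the tab is pressed straight down, m: 0 free, 0.009 fully in (flush with the deck, rigid stop). Spring: 3 N at the start, 6 N fully in; it springs back when let go. The cover passes when the tab is in by more than about 0.0055; keep it so until the cover has moved 12 mm, after that the tab no longer holds the cover
- cover: blue filter cover, a loose hollow shell of about 90 g, 103 (x) x 92 (y) x 16 mm high, flanges 3 mm thick out to y = +-53 mm; origin at the centre of its underside, axes as the pump. Seated: origin at the seat centre. Push its near wall (x = -51.5 mm, from 4 to 16 mm above the deck at the tab). It clears the well after 88 mm; the rim stops it at 106 mm
- bottle_top (a point): centre of the blue cap of the collecting bottle (110 mm across, fixed to the pump's right side), 188 mm above the table; two white spouts rise 28 mm above it
- tip_box: loose pipette tip box with navy base and clear lid, 82 (x) x 122 (y) x 76 mm high, origin at the centre of its underside
- well_plate: loose clear six-well plate with lid, 85 (x) x 127 (y) x 21 mm high, origin at the centre of its underside
- tube_rack: loose yellow rack with three blue-capped tubes, 88 (x) x 128 (y) mm, 125 mm high over the caps, origin at the centre of its underside
- tube: loose standing tube with blue cap, 35 mm across the cap, 112 mm high, origin at the centre of its underside

How it is judged:
On the way, in this order (a step that is already met when the one before it is completed fails the run):
1. the snap tab is pressed in while the cover is still on its seat (value of joint tab above 0.0055 m and x of cover in the frame of seat below 0.008 m), for 0.05 s.
2. the cover has been pushed off its seat (x of cover in the frame of seat above 0.084 m), for 0.1 s.
At the end, for the whole second after the job is handed in: the cover has slid 84 to 112 mm from its seat, so that the filter well is open, and lies at rest flat on the rear deck (within 4 mm of deck height, 0.06 rad, 10 mm sideways); the tab has sprung back to within 3 mm; the four bystanders stand within 15 mm of where they were (x of cover in the frame of seat between 0.084 and 0.112 m and y of cover in the frame of seat between -0.01 and 0.01 m and z of cover in the frame of seat between -0.004 and 0.004 m and angle between cover's own z axis and vertical below 0.06 rad and linear speed of cover below 0.01 m/s and value of joint tab below 0.003 m and distance of each of tip_box, well_plate, tube_rack, tube from where it was at the start of the episode below 0.015 m); the robot touches nothing.
It fails at once if the cover is lifted or carried (raised more than 10 mm off the deck) (z of cover in the frame of seat above 0.01 m).
It fails at once if the cover is tipped (angle between cover's own z axis and vertical above 0.2 rad).
It fails at once if a bystander is pushed, lifted or knocked over (distance of any of tip_box, well_plate, tube_rack, tube from where it was at the start of the episode above 0.02 m or angle between any of tip_box, well_plate, tube_rack, tube's own z axis and vertical above 0.3 rad).
It also fails if it takes over 38 s, if anything falls off the work surface, if the arm or the gripper's body presses on something with over 40 N, if the wrist force passes 120 N, or if a joint passes its speed limit or range.

## Working session

There is one attempt and no reset: what is moved stays moved. The work goes in short steps, Python scripts to look and compute and a tool call to move; the robot and the scene stay as the last step left them, time stands still between calls to the robot, and variables do not carry over. Pictures are saved under pics/ and viewed, about 8 in all and at most 12, crops included, and the job is handed in when it is done.

Besides the shell and the picture viewer there is one more tool, called after "Call:" by a JSON object that holds its "method" and its "body", one argument or row to a line. apply_moves: Moves the arm, as the interface text tells. Its arguments: {"type":"object","properties":{"moves":{"type":"array","items":{"type":"object","properties":{"travel":{"type":"array","items":{"type":"number"}},"twist":{"type":"array","items":{"type":"number"}}}}},"fingers":{"type":"number"},"squeeze":{"type":"number"}},"required":["moves"]}

```bash
mkdir -p pics; ls
python3 - <<'E'
from workcell import monitor, optics, order, finder, r
import cv2, numpy as np
s=monitor.read_state(); print({k:np.round(v,3) for k,v in s.items()}, r.hold_point_z)
ims=[]
for c in ("scene","top"):
    im=optics.camera(c); cv2.imwrite(f"pics/{c}0.png",im[...,::-1]); p=optics.camera_params(c)
    print(c,{k:np.round(v,3).tolist() for k,v in p.items()})
    for t in ("seat","tab_pad","rear_rim","bottle_top","cover","tip_box","well_plate","tube_rack","tube"):
        print(t,[(np.round(d["centre"]).tolist(),round(d["confidence"],2)) for d in finder.landmark_of(c,t)[:2]])
E
```

```text
pics
{'clock': np.float64(0.0), 'qpos': array([ 1.059,  0.6  , -0.003,  1.6  ,  0.002,  0.943, -0.08 ]), 'qvel': array([ 0.   , -0.001,  0.   ,  0.   , -0.   , -0.001,  0.   ]), 'tau': array([-0.0000e+00, -7.6505e+01,  1.4970e+00, -2.5235e+01, -5.2000e-02,
        1.7000e-02,  0.0000e+00]), 'ee_pos': array([ 0.305, -0.657,  0.218]), 'ee_rot': array([-1.383,  0.884, -0.882]), 'wrist_force': array([0.119, 0.672, 0.311]), 'torque': array([-0.01 ,  0.028,  0.018]), 'finger_gap': np.float64(0.093)} -0.0188
scene {'fx': 450.43, 'fy': 450.43, 'cx': 279.495, 'cy': 213.853, 'R': [[0.046, 0.999, 0.004], [0.818, -0.035, -0.574], [-0.574, 0.029, -0.819]], 't': [-0.078, -0.436, 1.595]}
seat [([186.0, 282.0], 0.7)]
tab_pad [([168.0, 271.0], 0.57)]
rear_rim [([236.0, 298.0], 0.76)]
bottle_top [([174.0, 200.0], 0.67)]
cover [([187.0, 280.0], 0.73), ([260.0, 210.0], 0.21)]
tip_box [([262.0, 211.0], 0.94)]
well_plate [([183.0, 348.0], 0.87)]
tube_rack [([223.0, 361.0], 0.91), ([165.0, 271.0], 0.47)]
tube [([276.0, 323.0], 0.74)]
top {'fx': 386.464, 'fy': 386.464, 'cx': 275.069, 'cy': 208.706, 'R': [[-0.009, -1.0, -0.001], [-0.992, 0.009, -0.128], [0.128, 0.0, -0.992]], 't': [0.041, 0.642, 0.873]}
seat []
tab_pad [([295.0, 272.0], 0.5)]
rear_rim [([195.0, 251.0], 0.85)]
bottle_top [([257.0, 366.0], 0.76)]
cover [([262.0, 269.0], 0.94)]
tip_box [([196.0, 349.0], 0.72)]
well_plate [([298.0, 178.0], 0.79)]
tube_rack [([231.0, 177.0], 0.84)]
tube [([176.0, 225.0], 0.64)]
```

```bash
cat > h.py <<'E'
import numpy as np
from workcell import optics
def at(c,rc,z,p=None):
    p=p or optics.camera_params(c)
    R=np.array(p["R"]);t=np.array(p["t"])
    d=R.T@np.array([(rc[1]-p["cx"])/p["fx"],(rc[0]-p["cy"])/p["fy"],1]);o=-R.T@t
    return o+d*(z-o[2])/d[2]
def px(X,p):
    c=np.array(p["R"])@X+np.array(p["t"]);return [p["fy"]*c[1]/c[2]+p["cy"],p["fx"]*c[0]/c[2]+p["cx"]]
E
python3 - <<'E'
from h import *
import cv2
for c,L in {"scene":dict(seat=(186,282,.1),tab=(168,271,.109),rim=(236,298,.1),bot=(174,200,.188)),"top":dict(tab=(295,272,.109),rim=(195,251,.1),cover=(262,269,.1),bot=(257,366,.188),tip=(196,349,0),plate=(298,178,0),rack=(231,177,0),tube=(176,225,0))}.items():
    for k,v in L.items(): print(c,k,at(c,v[:2],v[2]).round(3))
E
python3 -c "
import cv2,numpy as np
a=cv2.imread('pics/top0.png');cv2.imwrite('pics/t0.png',cv2.resize(a[120:390,120:460],None,fx=2.2,fy=2.2,interpolation=2))"
```

```text
scene seat [0.514 0.061 0.1  ]
scene tab [0.456 0.033 0.109]
scene rim [0.675 0.093 0.1  ]
scene bot [ 0.537 -0.147  0.188]
top tab [0.449 0.044 0.109]
top rim [0.666 0.089 0.1  ]
top cover [0.518 0.05  0.1  ]
top bot [ 0.527 -0.141  0.188]
top tip [ 0.678 -0.148  0.   ]
top plate [0.434 0.27  0.   ]
top rack [0.595 0.277 0.   ]
top tube [0.732 0.16  0.   ]
```

View pics/t0.png

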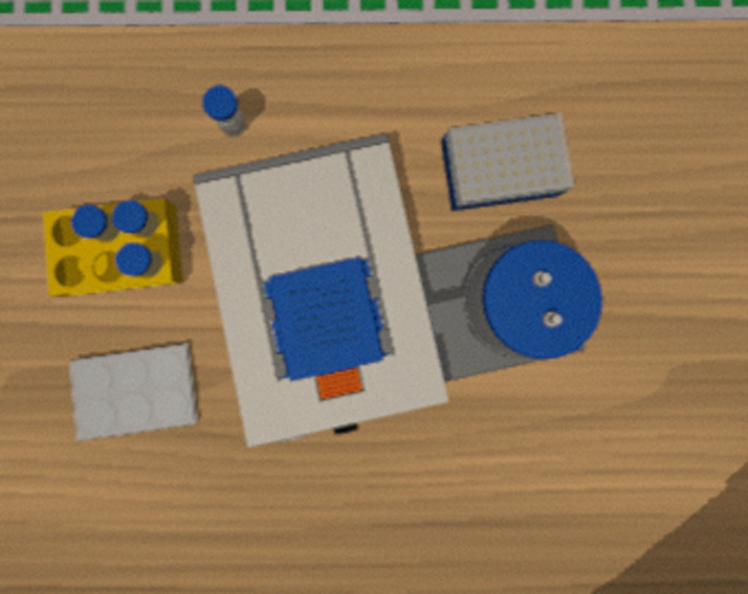

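View pics/scene0.png

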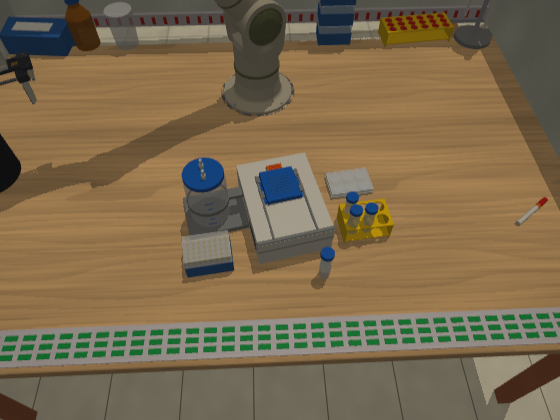

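The top view shows the orange pad near (295, 274), the cover at (264, 268) and the bottle cap on the right at (255, 366). The pump is yawed about 11° to the left, and the corridor behind the seat is free. Next I'll get the yaw and the tool turn.

Run:
```python
from h import *
import cv2
from scipy.spatial.transform import Rotation as Ro
from workcell import monitor
a=cv2.imread('pics/top0.png');h=cv2.cvtColor(a,cv2.COLOR_BGR2HSV)
o=(cv2.inRange(h,(3,170,120),(14,255,255))>0); o[:280]=0;o[310:]=0;o[:,:255]=0;o[:,290:]=0
rr,cc=np.nonzero(o);print(len(rr),rr.mean(),cc.mean());print('pad',at("top",(rr.mean(),cc.mean()),.108))
# deck edges from crop coordinates (right edge, left edge, front edge, rail)
f=lambda x,y:at("top",(120+y/2.2,120+x/2.2),.1)
FL,FR,RR,RL=f(248,445),f(448,402),f(388,140),f(195,178)
print(FL,FR,RR,RL)
for A,B in((FL,RL),(FR,RR)): d=B-A;print(np.degrees(np.arctan2(d[1],d[0])),np.linalg.norm(d))
d=FL-FR;print(np.degrees(np.arctan2(-d[0],d[1])),np.linalg.norm(d))
print('seat from corners',(FL+FR)/2+ ((RL+RR)/2-(FL+FR)/2)*105/273)
R=Ro.from_rotvec(monitor.read_state()["ee_rot"]);print(R.as_matrix().round(3))
```

```text
191 293.8324607329843 273.67539267015707
pad [0.45120704 0.0399385  0.108     ]
[0.39180884 0.12777645 0.1       ] [ 0.43085561 -0.06701188  0.1       ] [ 0.69105034 -0.01264182  0.1       ] [0.65386092 0.18257046 0.1       ]
11.810155020383364 0.2677193936880717
11.80264878474549 0.26581459663942447
11.335131796577713 0.19866339442265976
seat from corners [0.5117643  0.05137538 0.1       ]
[[ 0.421 -0.     0.907]
 [-0.907 -0.     0.421]
 [ 0.    -1.    -0.   ]]
```

Call:
{"method": "apply_moves", "body": {
  "moves": [
    {"travel": [0.2,0.8,0.8],"twist": [0,0,-1]},
    {"travel": [0.5,1.8,1.4],"twist": [0,0,-2.2]},
    {"travel": [0.8,3,1.4],"twist": [0,0,-2.2]},
    {"travel": [1.1,4.2,1.4],"twist": [0,0,-2.2]},
    {"travel": [1.4,5.4,1.4],"twist": [0,0,-2.2]},
    {"travel": [1.7,6.6,1.4],"twist": [0,0,-2.2]},
    {"travel": [2,7.8,1.4],"twist": [0,0,-2.2]},
    {"travel": [2.3,9,1.4],"twist": [0,0,-2.2]}
  ],
  "fingers": 0
}}

```text
clock: 1.8
ee_pos: [0.3976, -0.2957, 0.2749]
ee_rot: [-1.299, 1.057, -1.058]
wrist_force: [2.2, -0.5, -0.6]
finger_gap: 0.0334
```

Call:
{"method": "apply_moves", "body": {
  "moves": [
    {"travel": [0.2,1.2,0],"twist": [0,0,0]},
    {"travel": [0.4,2.4,0],"twist": [0,0,0]},
    {"travel": [0.5,3.6,0],"twist": [0,0,0]},
    {"travel": [0.7,4.8,0],"twist": [0,0,0]},
    {"travel": [0.9,6,0],"twist": [0,0,0]},
    {"travel": [1.1,7.2,0],"twist": [0,0,0]},
    {"travel": [1.3,8.4,0],"twist": [0,0,0]},
    {"travel": [1.3,8.4,0],"twist": [0,0,0]}
  ]
}}

```text
clock: 2.6
ee_pos: [0.4504, 0.0448, 0.2751]
ee_rot: [-1.299, 1.05, -1.05]
wrist_force: [-0.4, -0.5, -0.4]
finger_gap: 0.0005
```

Run:
```python
from h import *
from workcell import monitor, finder
import cv2
from scipy.spatial.transform import Rotation as Ro
s=monitor.read_state();print(s["clock"],s["ee_pos"],s["wrist_force"],s["finger_gap"]);print(Ro.from_rotvec(s["ee_rot"]).as_matrix().round(3))
p=optics.camera_params("wrist");im=optics.camera("wrist");cv2.imwrite("pics/w1.png",im[...,::-1])
print({k:np.round(v,3).tolist() for k,v in p.items()})
for t,z in(("seat",.1),("tab_pad",.109),("rear_rim",.1),("cover",.1)):
    for d in finder.landmark_of("wrist",t)[:1]: print(t,np.round(d["centre"]),d["confidence"],at("wrist",d["centre"],z,p).round(4))
```

```text
2.6 [0.45040044 0.044843   0.27510513] [-0.36968938 -0.53950049 -0.40609203] 0.0004951865361870996
[[ 0.212  0.002  0.977]
 [-0.977  0.002  0.212]
 [-0.002 -1.     0.002]]
{'fx': 299.521, 'fy': 299.521, 'cx': 278.062, 'cy': 207.289, 'R': [[0.212, -0.977, -0.002], [-0.941, -0.204, 0.269], [-0.264, -0.055, -0.963]], 't': [-0.051, 0.386, 0.566]}
tab_pad [189. 285.] 0.87 [0.4552 0.0378 0.109 ]
cover [133. 280.] 0.67 [0.5148 0.056  0.1   ]
```

View pics/w1.png

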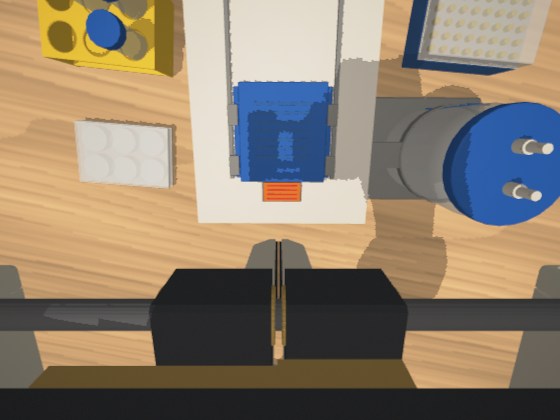

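The wrist view shows the pad at about (191, 282), with the cover directly above it in the image and aligned to the image columns. The shut fingertips are at about (245, 278). I'll measure the pad and yaw from the edges.

Run:
```python
from h import *
import cv2
a=cv2.imread('pics/w1.png');h=cv2.cvtColor(a,cv2.COLOR_BGR2HSV);p=optics.camera_params("wrist")
o=cv2.inRange(h,(2,150,110),(16,255,255));o[:170]=0;o[215:]=0;o[:,:240]=0;o[:,320:]=0
rr,cc=np.nonzero(o);print(len(rr),rr.min(),rr.max(),cc.min(),cc.max())
c=(( rr.min()+rr.max())/2,(cc.min()+cc.max())/2);print('pad',at("w",c,.109,p))
b=cv2.inRange(h,(100,120,50),(125,255,255));b[:75]=0;b[190:]=0;b[:,:228]=0;b[:,338:]=0
r=cv2.minAreaRect(np.argwhere(b)[:,::-1].astype(np.float32));P=cv2.boxPoints(r);W=np.array([at("w",q[::-1],.113,p) for q in P]);print(P.round(),W.round(4),W.mean(0))
for i in range(4):
  d=W[(i+1)%4]-W[i];print(np.linalg.norm(d),np.degrees(np.arctan2(d[1],d[0])))
# deck side edges: white mask
w=cv2.inRange(h,(0,0,120),(40,60,255))
L=[];Rr=[]
for row in range(20,215,5):
    x=np.nonzero(w[row,175:400])[0]
    if len(x): L.append(at("w",(row,175+x[0]),.1,p)); 
L=np.array(L);k=np.polyfit(L[:,0],L[:,1],1);print('left edge yaw',np.degrees(np.arctan(k[0])),np.std(L[:,1]-np.polyval(k,L[:,0])))
u=np.array([np.cos(np.arctan(k[0])),np.sin(np.arctan(k[0]))]);n=np.array([-u[1],u[0]])
print('left edge n',np.median(L[:,:2]@n),'centreline n',np.median(L[:,:2]@n)-.1)
pd=at("w",c,.109,p)[:2];print('pad u,n',pd@u,pd@n)
```

```text
688 182 200 264 300
pad [0.45114188 0.03227569 0.109     ]
[[233.  82.]
 [331.  82.]
 [331. 181.]
 [233. 181.]] [[ 0.5529  0.1044  0.113 ]
 [ 0.5729  0.007   0.113 ]
 [ 0.474  -0.0184  0.113 ]
 [ 0.4522  0.088   0.113 ]] [0.5129986  0.04525697 0.113     ]
0.09950596034821786 -78.39173957592752
0.10205854643707508 -165.64347196715238
0.10857784484142174 101.59689615355671
0.10200524112983166 9.260626963107486
left edge yaw 11.370380748571755 0.0003238083752085483
left edge n 0.04218027296330164 centreline n -0.05781972703669837
pad u,n 0.44865058706041705 -0.05730065630586876
```

The pad's y values disagree because the arm was still settling between the picture and the params call. I'll retake it at rest.

```bash
cat > m.py <<'E'
from h import *
import cv2,sys
from workcell import monitor
s=monitor.read_state();print(s["clock"],s["ee_pos"],s["ee_rot"],s["wrist_force"])
p=optics.camera_params("wrist");a=optics.camera("wrist")[...,::-1].copy();cv2.imwrite(f"pics/{sys.argv[1]}.png",a)
p2=optics.camera_params("wrist");print('drift',np.abs(np.array(p["t"])-p2["t"]).max())
h=cv2.cvtColor(a,cv2.COLOR_BGR2HSV)
o=cv2.inRange(h,(2,150,110),(16,255,255));n,l,st,ce=cv2.connectedComponentsWithStats(cv2.morphologyEx(o,cv2.MORPH_CLOSE,np.ones((5,5))))
for i in range(1,n):
    if st[i,4]>200: x,y,w,hh,_=st[i];print('orange',st[i],at("w",(y+(hh-1)/2,x+(w-1)/2),.109,p))
w=cv2.inRange(h,(0,0,120),(40,60,255))
L=np.array([at("w",(row,175+np.nonzero(w[row,175:400])[0][0]),.1,p) for row in range(20,215,5)])
k=np.polyfit(L[:,0],L[:,1],1);t=np.arctan(k[0]);nn=np.array([-np.sin(t),np.cos(t)])
print('yaw',np.degrees(t),np.std(L[:,1]-np.polyval(k,L[:,0])),'centre n',np.median(L[:,:2]@nn)-.1)
E
python3 m.py w2
```

```text
2.85 [0.44917047 0.03694268 0.27460665] [-1.2986894   1.05886203 -1.05915624] [-0.47544001  1.10792144 -0.78961188]
drift 0.00012009616706221138
orange [257 179  37  19 670] [0.45294599 0.04072482 0.109     ]
yaw 11.925411865414548 0.00036229842155017584 centre n -0.05396707127564584
```

Call:
{"method": "apply_moves", "body": {
  "moves": [
    {"travel": [0.03,0.05,-1.1],"twist": [0,0,0]},
    {"travel": [0.03,0.05,-2.2],"twist": [0,0,0]},
    {"travel": [0.03,0.05,-3.2],"twist": [0,0,0]},
    {"travel": [0.03,0.05,-3.6],"twist": [0,0,0]},
    {"travel": [0.03,0.05,-3.6],"twist": [0,0,0]},
    {"travel": [0.03,0.05,-3.6],"twist": [0,0,0]}
  ]
}}

```text
clock: 3.5
ee_pos: [0.4507, 0.0397, 0.1309]
ee_rot: [-1.299, 1.059, -1.058]
wrist_force: [0.4, -0.4, 0.4]
finger_gap: 0.0002
```

```bash
python3 m.py w3
```

```text
3.5 [0.45074908 0.03968947 0.13094352] [-1.29883241  1.05851277 -1.05837066] [ 0.41766021 -0.35753673  0.44789085]
drift 0.000636929228064187
orange [ 245  223   62   29 1208] [0.45223088 0.041281   0.109     ]
yaw 6.296469036852053 1.3333347243384459e-17 centre n -0.03860798746200058
```

View pics/w3.png

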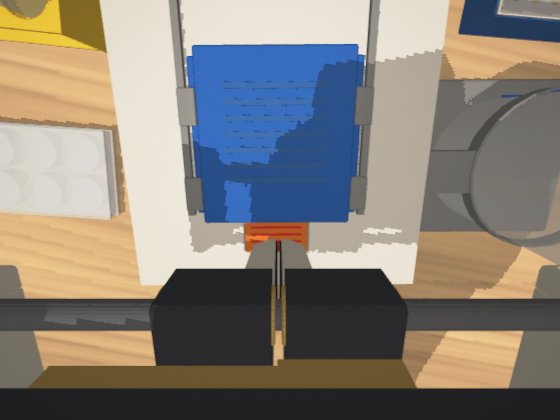

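The fingertips span columns 247–310 and the pad 245–306, so they are centred. The cover wall is at row 222, and the rails are parallel to the image columns, so the yaw matches. Now I'll press.

Call:
{"method": "apply_moves", "body": {
  "moves": [
    {"travel": [0,0,-0.3],"twist": [0,0,0]},
    {"travel": [0,0,-0.5],"twist": [0,0,0]},
    {"travel": [0,0,-0.65],"twist": [0,0,0]},
    {"travel": [0,0,-0.73],"twist": [0,0,0]},
    {"travel": [0,0,-0.73],"twist": [0,0,0]},
    {"travel": [0,0,-0.73],"twist": [0,0,0]}
  ]
}}

```text
clock: 4.15
ee_pos: [0.4512, 0.0403, 0.1019]
ee_rot: [-1.298, 1.057, -1.058]
wrist_force: [1.5, -1.9, 6.3]
finger_gap: 0.0004
```

Call:
{"method": "apply_moves", "body": {
  "moves": [
    {"travel": [0,0,-0.02],"twist": [0,0,0]},
    {"travel": [0.12,0.025,-0.02],"twist": [0,0,0]},
    {"travel": [0.24,0.05,-0.02],"twist": [0,0,0]},
    {"travel": [0.36,0.075,-0.02],"twist": [0,0,0]},
    {"travel": [0.48,0.1,-0.02],"twist": [0,0,0]},
    {"travel": [0.6,0.125,-0.02],"twist": [0,0,0]},
    {"travel": [0.6,0.125,-0.02],"twist": [0,0,0]}
  ]
}}

```text
clock: 4.85
ee_pos: [0.4736, 0.0452, 0.1008]
ee_rot: [-1.301, 1.059, -1.057]
wrist_force: [-1.9, -0.8, 6.1]
finger_gap: 0.0007
```

```bash
python3 m.py w4 2>/dev/null|head -3
```

```text
4.85 [0.47362629 0.04520716 0.10080139] [-1.30096467  1.05859403 -1.0565667 ] [-1.87024915 -0.84956847  6.09604958]
drift 0.00010257796965479349
yaw -36.84273979742459 0.0461707571419723 centre n 0.2853471507718416
```

View pics/w4.png

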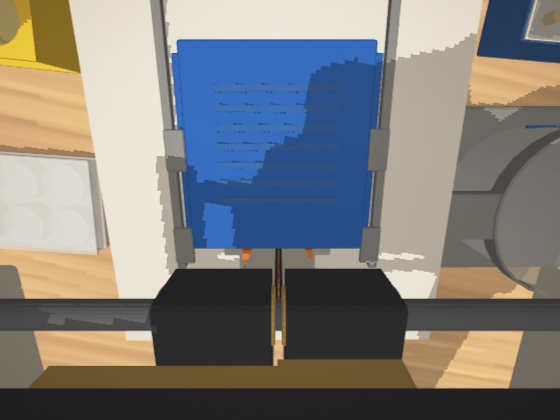

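The cover's near wall (row 248) is now past the near claw ends (row 262), so it is released and sliding straight. I'll keep the tab down a little longer, rise 4 mm and keep pushing.

Call:
{"method": "apply_moves", "body": {
  "moves": [
    {"travel": [0.2,0.041,0],"twist": [0,0,0]},
    {"travel": [0.4,0.083,0.05],"twist": [0,0,0]},
    {"travel": [0.6,0.125,0.1],"twist": [0,0,0]},
    {"travel": [0.8,0.167,0.1],"twist": [0,0,0]},
    {"travel": [1.0,0.21,0.1],"twist": [0,0,0]},
    {"travel": [1.2,0.25,0.1],"twist": [0,0,0]},
    {"travel": [1.4,0.29,0.1],"twist": [0,0,0]},
    {"travel": [1.4,0.29,0.1],"twist": [0,0,0]}
  ]
}}

```text
clock: 5.7
ee_pos: [0.532, 0.0575, 0.1045]
ee_rot: [-1.298, 1.057, -1.058]
wrist_force: [0.4, 0.3, -0.2]
finger_gap: 0.0006
```

Run:
```python
from h import *
import cv2
from workcell import monitor,finder
for c in("wrist","top"):
    p=optics.camera_params(c);a=optics.camera(c)[...,::-1];cv2.imwrite(f"pics/{c}5.png",a)
    for t in("cover","rear_rim"):
        for d in finder.landmark_of(c,t)[:1]:print(c,t,d["confidence"],at(c,d["centre"],.1,p).round(4))
w=cv2.imread("pics/wrist5.png");t=cv2.imread("pics/top5.png")
cv2.imwrite("pics/v5.png",cv2.resize(np.hstack([w[:, 60:500],cv2.resize(t[160:340,170:350],(420,420),interpolation=2)]),None,fx=.92,fy=.92))
```

```text
wrist cover 0.58 [0.5915 0.0706 0.1   ]
wrist rear_rim 0.41 [0.5912 0.0719 0.1   ]
top cover 0.96 [0.5992 0.066  0.1   ]
top rear_rim 0.96 [0.662  0.0819 0.1   ]
```

View pics/v5.png

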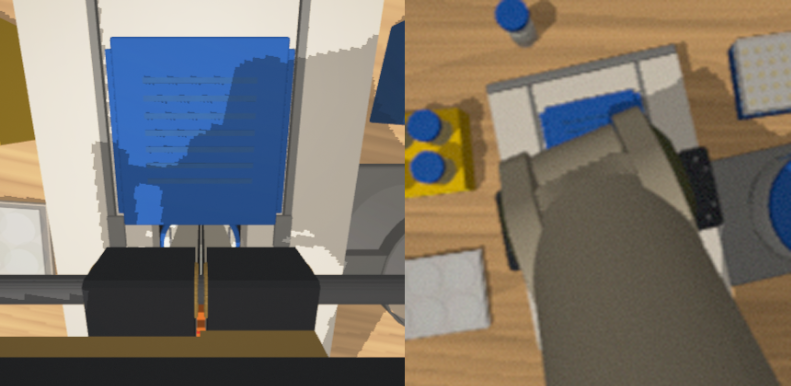

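Call:
{"method": "apply_moves", "body": {
  "moves": [
    {"travel": [0.15,0.03,0],"twist": [0,0,0]},
    {"travel": [0.3,0.06,0],"twist": [0,0,0]},
    {"travel": [0.42,0.09,0],"twist": [0,0,0]},
    {"travel": [0.51,0.107,0],"twist": [0,0,0]},
    {"travel": [0.51,0.107,0],"twist": [0,0,0]},
    {"travel": [0.51,0.107,0],"twist": [0,0,0]}
  ]
}}

```text
clock: 6.6
ee_pos: [0.551, 0.0613, 0.1045]
ee_rot: [-1.299, 1.057, -1.057]
wrist_force: [-0.7, 0.0, 0.4]
finger_gap: 0.0004
```

Call:
{"method": "apply_moves", "body": {
  "moves": [
    {"travel": [-0.2,-0.04,0],"twist": [0,0,0]},
    {"travel": [-0.4,-0.08,0],"twist": [0,0,0]},
    {"travel": [-0.4,-0.08,0.8],"twist": [0,0,0]},
    {"travel": [-0.4,-0.08,1.8],"twist": [0,0,0]},
    {"travel": [-0.9,-0.18,2.8],"twist": [0,0,0]},
    {"travel": [-1.4,-0.29,3.8],"twist": [0,0,0]},
    {"travel": [-1.4,-0.29,4.2],"twist": [0,0,0]},
    {"travel": [-1.4,-0.29,4.2],"twist": [0,0,0]}
  ]
}}

```text
clock: 7.4
ee_pos: [0.495, 0.0495, 0.2751]
ee_rot: [-1.295, 1.054, -1.06]
wrist_force: [0.5, 0.2, 0.3]
finger_gap: 0.0004
```

Call:
{"method": "apply_moves", "body": {
  "moves": [
    {"travel": [-0.8,0,0.5],"twist": [0,0,0]},
    {"travel": [-0.8,0,0.5],"twist": [0,0,0]},
    {"travel": [-0.8,0,0.5],"twist": [0,0,0]}
  ]
}}

```text
clock: 7.7
ee_pos: [0.4625, 0.0496, 0.292]
ee_rot: [-1.299, 1.057, -1.057]
wrist_force: [0.7, -0.1, 0.9]
finger_gap: 0.0004
```

Run:
```python
from h import *
import cv2
from workcell import monitor,finder
for c in("wrist","scene"):
    p=optics.camera_params(c);a=optics.camera(c)[...,::-1];cv2.imwrite(f"pics/{c}6.png",a)
    for t,z in(("cover",.1),("rear_rim",.1),("seat",.1),("tab_pad",.109)):
        for d in finder.landmark_of(c,t)[:1]:print(c,t,np.round(d["centre"]),d["confidence"],at(c,d["centre"],z,p).round(4))
w=cv2.imread("pics/wrist6.png");t=cv2.imread("pics/scene6.png")
cv2.imwrite("pics/v6.png",np.hstack([w[:,60:500],cv2.resize(t[140:290,170:298],(358,420),interpolation=2)]))
```

```text
wrist cover [ 52. 283.] 0.84 [0.6097 0.0746 0.1   ]
wrist seat [144. 282.] 0.97 [0.5141 0.0546 0.1   ]
wrist tab_pad [195. 284.] 0.72 [0.456  0.0402 0.109 ]
scene cover [216. 287.] 0.85 [0.6144 0.0698 0.1   ]
scene rear_rim [236. 297.] 0.76 [0.6745 0.0901 0.1   ]
scene seat [188. 281.] 0.76 [0.5188 0.0589 0.1   ]
scene tab_pad [165. 272.] 0.68 [0.4467 0.0368 0.109 ]
```

View pics/v6.png

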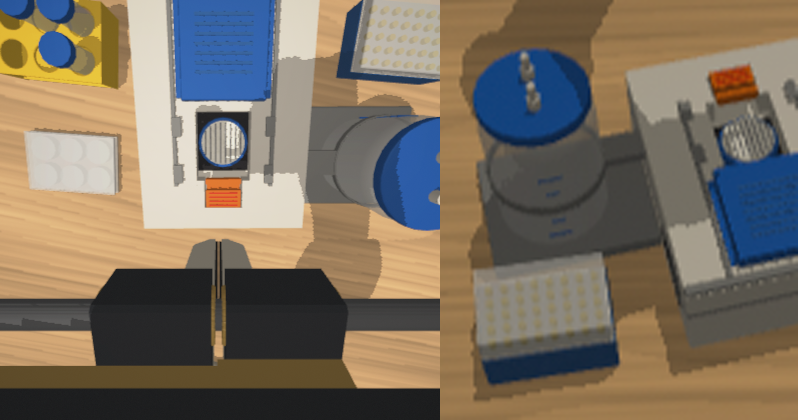

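The well is fully open, with a strip of deck showing between it and the cover. The cover lies flat about 97 mm out, the tab is up again, and the gripper is clear. Handing in.

```bash
python3 -c "
from workcell import order,monitor
print(monitor.read_state()['wrist_force']);print(order.close_job())"
```

```text
[ 0.56295277 -0.04840933  0.0374097 ]
the job is handed in; nothing more can be done
None
```

The filter bay is open and the job was handed in after about 8 of the 38 s. No verdict was reported.

**What I did:** I pressed the snap tab about 8 mm in with the shut fingertips (about 6 N). With it held down, I swept along the pump's x axis to push the cover off its seat. Then I backed off, rose and moved clear.

**Last checks:**
- **Cover:** it has slid about 97 mm (98 mm by the wrist camera, 96 mm by the scene camera) and looks flat and straight between the rails. The filter well is fully open.
- **Tab:** in the pictures it looks sprung back, but I did not measure its height.
- **Bystanders:** the tip box, well plate and tube rack look unmoved in the pictures. The tube was last seen standing just before the final push and was out of frame in the last view. I took no position measurements of any of them.
- **Robot:** the gripper is well above the pump, and the wrist force is about 0.

**Disagreements:** the first wrist measurement of the pad was about 8 mm off in y, because the arm was still settling. I repeated it at rest, and it then agreed with the top camera to about 2 mm. The edge-based yaw reading also failed in the close-up, so I used about 11.8° from the earlier views.

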